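Draw half a charge of desiccant canisters

TASK

The parked catch pan is empty: slide it along its track until it sits between the lines under the hopper, then pull the hopper's slide gate partway so that the rear bay drops its three canisters into the pan while the front bay keeps its three. Push the gate fully shut, and then slide the pan on to the marked place at the other end of the track. Keep the pan flat on the track, never lifted, and leave the other things on the bench where they are.

Things in the scene. Friction and masses are not known exactly. Their poses are not given: they have to be found in the camera images.
- stand: dosing stand, bolted down. Origin on the bench straight below the middle of the hopper outlet; x points away from the robot (from the gate's tab to the column), y left along the track, z up. The hopper hangs on a 40 mm square column 275 mm high, x = 110 to 150 mm. The track is the 6 mm thick base plate, 180 (x) by 460 mm (y), between two rails 10 mm high, inner faces at x = +-82.5 mm.
- under (a point): the pan's place under the hopper, between two black lines at y = +-61.5 mm on the track: where the centre of the pan's underside must come. On the plate's top, 6 mm above the bench, straight below the outlet.
- outlet (a point): middle of the hopper's bottom, 95 mm above the bench. The hopper above it is a clear-sided box, x = +-44.5 mm, y = +-41 mm, up to height 215 mm. A wall at x = 0 parts it into a front bay (nearer the robot) and a rear bay, each 40 (x) by 64 mm (y), with three canisters lying on top of one another in each.
- mouth (a point): middle of the hopper's flared open top, 257 mm above the bench; the mouth is 110 mm (x) by 94 mm (y) over its rim.
- gate (a joint): travel in m of the slide gate, a steel blade that is the floor of both bays: 0 = fully shut, grows as it is pulled along the stand's -x (to the robot), end stop 0.095. The rear bay uncovers first: its canisters drop at about 0.040, the front bay's at about 0.080; 0.050 to 0.060 is right. Resists with some 2 to 3 N and stays where it is left. May start up to 0.004 open.
- gate_tab (a point): middle of the gate's upright pull tab, 120 mm above the bench, 165 mm in front (-x) of the outlet when shut; moves with the gate. Plate square to the pull: 70 mm wide (y), 4 mm thick, 95 to 135 mm high, 10 mm thick rolled top edge up to 140 mm. Behind it 120 mm of flat tongue, 40 mm wide, top 99 mm high, runs to the hopper: it can be hooked from behind, pushed from the front, or pinched.
- pan: loose steel catch pan, about 0.45 kg, open on top: 160 (x) by 120 mm (y), 40 mm high, 3 mm walls and floor. Origin under the centre of its floor, which lies 6 mm above the bench on the track; axes as the stand's. A loop handle sticks out of each y side. It starts parked at one end of the track, left or right, 137 to 150 mm from the middle.
- loop_left (a point): middle of the outer bar of the pan's left (+y) loop handle: a 10 mm round bar along x, 80 mm long, level, centre line 39 mm above the bench and 60 mm out from the pan's wall, carried by two like bars at its ends. Open gap between wall and bar: 55 mm (y) by 70 mm (x). Site at x = -25, y = 120, z = 33 mm in the pan's frame.
- loop_right (a point): the same on the pan's right (-y) side, at x = -25, y = -120, z = 33 mm in the pan's frame.
- mark: marked place for the loaded pan at the end of the track opposite to where the pan is parked: thin black lines 123 mm apart in y with a cross between. Origin at the centre of the place, where the centre of the pan's underside must come, 6 mm above the bench; axes as the stand's.
- rear0: desiccant canister 1 from the bottom in the hopper's rear bay at the start: white plastic cylinder with grey end caps, 36 mm across, 60 mm long, 40 g, lying along y. Origin at its centre; its y is the cylinder's axis.
- front0: desiccant canister 1 from the bottom in the hopper's front bay at the start: white plastic cylinder with grey end caps, 36 mm across, 60 mm long, 40 g, lying along y. Origin at its centre; its y is the cylinder's axis.
- rear1: desiccant canister 2 from the bottom in the hopper's rear bay at the start: white plastic cylinder with grey end caps, 36 mm across, 60 mm long, 40 g, lying along y. Origin at its centre; its y is the cylinder's axis.
- front1: desiccant canister 2 from the bottom in the hopper's front bay at the start: white plastic cylinder with grey end caps, 36 mm across, 60 mm long, 40 g, lying along y. Origin at its centre; its y is the cylinder's axis.
- rear2: desiccant canister 3 from the bottom in the hopper's rear bay at the start: white plastic cylinder with grey end caps, 36 mm across, 60 mm long, 40 g, lying along y. Origin at its centre; its y is the cylinder's axis.
- front2: desiccant canister 3 from the bottom in the hopper's front bay at the start: white plastic cylinder with grey end caps, 36 mm across, 60 mm long, 40 g, lying along y. Origin at its centre; its y is the cylinder's axis.
- wafer_box: bystander, leave alone: closed round single-wafer box, dark grey, 114 mm across, 24 mm high. Origin under its centre.
- chuck: bystander, leave alone: steel disc 80 mm across with a knob on top, 52 mm high. Origin under its centre.
- beaker: bystander, leave alone: glass beaker, 72 mm across, 90 mm high. Origin under its centre.
- wash_bottle: bystander, leave alone: white bottle, 64 mm across, 170 mm high. Origin under its centre.
- wafer_cassette: bystander, leave alone: white slotted wafer cassette, 110 x 120 mm, 76 mm high. Origin under its centre.
- sample_jar: bystander, leave alone: small amber glass jar with a lid, 56 mm across, 65 mm high. Origin under its centre.
- driver: bystander, leave alone: screwdriver 170 mm long, lying on the bench. Origin at its middle, underneath.
There are look-alikes about, which are no part of the job. What is shaped like the front2 but pink or red is not meant.

How it is judged:
On the way, in this order (a step that is already met when the one before it is completed fails the run):
1. the empty pan stands under the hopper, gate still shut (y of pan in the frame of stand between -0.022 and 0.022 m and value of joint gate below 0.02 m and linear speed of pan below 0.03 m/s and z of each of front0, front1, front2 in the frame of stand above 0.105 m), for 0.2 s.
2. gate pulled partway: the rear bay's three canisters are in the pan, the front bay's three still in the hopper (value of joint gate above 0.025 m and y of pan in the frame of stand between -0.03 and 0.03 m and x of rear0 in the frame of pan between -0.08 and 0.08 m and y of rear0 in the frame of pan between -0.06 and 0.06 m and z of rear0 in the frame of pan between 0.01 and 0.065 m and x of rear1 in the frame of pan between -0.08 and 0.08 m and y of rear1 in the frame of pan between -0.06 and 0.06 m and z of rear1 in the frame of pan between 0.01 and 0.065 m and x of rear2 in the frame of pan between -0.08 and 0.08 m and y of rear2 in the frame of pan between -0.06 and 0.06 m and z of rear2 in the frame of pan between 0.01 and 0.065 m and z of each of front0, front1, front2 in the frame of stand above 0.105 m), for 0.2 s.
3. gate pushed fully shut while the pan is still under the hopper (value of joint gate below 0.004 m and y of pan in the frame of stand between -0.035 and 0.035 m and x of rear0 in the frame of pan between -0.08 and 0.08 m and y of rear0 in the frame of pan between -0.06 and 0.06 m and z of rear0 in the frame of pan between 0.01 and 0.065 m and x of rear1 in the frame of pan between -0.08 and 0.08 m and y of rear1 in the frame of pan between -0.06 and 0.06 m and z of rear1 in the frame of pan between 0.01 and 0.065 m and x of rear2 in the frame of pan between -0.08 and 0.08 m and y of rear2 in the frame of pan between -0.06 and 0.06 m and z of rear2 in the frame of pan between 0.01 and 0.065 m and z of each of front0, front1, front2 in the frame of stand above 0.105 m), for 0.2 s.
At the end, for the whole second after the job is handed in: The pan rests flat on the track within 15 mm of the marked place's centre with the rear bay's three canisters in it, the gate is shut to within 4 mm, and the front bay's three canisters are still in the hopper; everything at rest (horizontal distance between pan and mark below 0.015 m and z of pan in the frame of stand below 0.01 m and angle between pan's own z axis and vertical below 0.05 rad and value of joint gate below 0.004 m and x of rear0 in the frame of pan between -0.08 and 0.08 m and y of rear0 in the frame of pan between -0.06 and 0.06 m and z of rear0 in the frame of pan between 0.01 and 0.065 m and x of rear1 in the frame of pan between -0.08 and 0.08 m and y of rear1 in the frame of pan between -0.06 and 0.06 m and z of rear1 in the frame of pan between 0.01 and 0.065 m and x of rear2 in the frame of pan between -0.08 and 0.08 m and y of rear2 in the frame of pan between -0.06 and 0.06 m and z of rear2 in the frame of pan between 0.01 and 0.065 m and z of each of front0, front1, front2 in the frame of stand above 0.105 m and linear speed of each of pan, rear0, rear1, rear2 below 0.02 m/s); the robot touches nothing.
It fails at once if the pan is lifted off the track (over 10 mm) or tipped (over 0.2 rad) (z of pan in the frame of stand above 0.016 m or angle between pan's own z axis and vertical above 0.2 rad).
It fails at once if a canister of the front bay drops out of the hopper (z of any of front0, front1, front2 in the frame of stand below 0.105 m).
It fails at once if a bystander is moved more than 25 mm (distance of any of wafer_box, chuck, beaker, wash_bottle, wafer_cassette, sample_jar, driver from where it was at the start of the episode above 0.025 m).
It also fails if it takes over 72 s, if anything falls off the work surface, if the arm or the gripper's body presses on something with over 40 N, if the wrist force passes 120 N, or if a joint passes its speed limit or range.

ROBOT

A 6-joint arm with a two-finger parallel gripper is mounted at the origin on the work surface. World frame = base frame: x ahead of the robot, y to its left, z up, the work surface at z = 0. Lengths are in m, angles in rad, forces in N, time in s.
With the tool pointing down it reaches from about 0.35 to 0.85 m from the base axis. Payload 8.1 kg.
Tool frame: the origin (TCP) lies between the finger pads; the fingertips stand 11 mm ahead of it and the grasp point (between the pads) lies 8 mm behind it (robot.tips_ahead is the distance from the TCP to the fingertips, in m); z points along the fingers, y is the line along which they close (so a half turn about z gives the same grasp; the last joint's range is limited). The gripper opens to 93 mm and grips with 3 to 60 N. Pads are 15 mm wide; open, the fingers measure 128 mm over their backs; the gripper's body (75 mm by 188 mm) begins 65 mm behind the grasp point.
Start: joints at [1.054, 0.13, 1.488, -0, 1.523, -0.085], TCP at [0.251, 0.545, 0.23] pointing down, gripper open.
Joint ranges: [-2.96, 2.96], [-0.89, 2.26], [0.02, 2.5], [-1.34, 4.48], [0, 2.73], [-2.66, 2.66]. Speed limits (rad/s): [2.39, 2.39, 2.79, 3.14, 3.14, 3.14].

INTERFACE

Orientations are given as a rotation vector (axis times angle).
In Python, from plant import robot gives the robot as it stands. The module is installed in compiled form; this text tells all that it offers.
- The arm moves only by the tool move_arm, never from a script. Its argument "deltas" is one flat list of numbers, 7 for each row, row after row: the shift along the tool's x, y, z in m, then the turn, a rotation vector about the tool's x, y, z in rad, then the opening, from 0 (shut) to 1 (fully open). A call has 1 to 12 rows; each row is the pose to reach, as a shift and turn from the pose commanded when the call began, along the tool's axes at that moment; what a row does not reach only later rows make up. A row lasts 1/8 s, in which the tool goes at most 62.5 mm and 10.7 degrees, less where a joint would pass 70% of its speed; a pose out of reach is approached as far as the arm can. A call with a gripper value outside its range is refused whole. The fingers move at their own pace and stop on an object; "squeeze" is the grip in N (left out, the last holds). Time passes only in rows, so rows that repeat a pose let the fingers close. It gives the time, the measured TCP pose, the force, the opening and the grip force at its end, in the units of the state.
- robot.read_state(): the state, without advancing time (a new reading comes with each control period).
- robot.read_camera(name): name is "scene" or "top" or "wrist"; returns (picture, depth): 384x512x3 uint8, red, green, blue; 384x512 float32, m along the optical axis (not along the pixel's ray), 0 where there is no reading.
- robot.camera_model(name): a dict with "K" (3x3 intrinsics, pixels), "R" (3x3) and "t" (3): a world point X has camera coordinates R X + t; the wrist camera has in their place "tool_from_camera" (4x4, takes a point from camera to tool coordinates, whose origin is the TCP and whose axes are the flange's). Camera axes: x right, y down, z forward; pixel columns grow to the right and rows downward; lengths in m; the calibration is good to about 2 mm. A picture is of the moment at which its call begins: read the wrist's pose just before it. camera_model takes no time and is no camera call.
- robot.close_job(): hands the job in; it is judged then, once.
Trained networks look in the newest picture that a camera, given by its name, has taken for a name from the list of things; names that differ only in an ending like _2 or _b are one class to them, and where a whole thing is asked for, a point or a joint stands for the part that bears it (a point fixed in the world has none). Each returns a list of dicts, best first, with "confidence" (0 to 1); they miss things now and then, are a little off and sometimes report something else, mostly with a low value. They report only what shows in the picture. A call takes as long as a camera call. They do not tell look-alikes from the thing itself.
- robot.recognise(camera, label): "uv" ([column, row] in pixels, amid what is visible of it).
The state is a dict: "t": time; "q": joint angles; "dq": joint speeds; "joint_torque": joint torques, N m; "tool_pos": TCP position; "orientation": TCP orientation; "force": force on the tool from outside, world axes, zero at the start; "wrist_torque": the same for the moment, N m; "opening": finger opening in m; "gripper_force": force on a finger pad.
Only numpy, scipy, OpenCV 4.12 (cv2) and the standard library are available. Lean on these libraries where they do the work, as an engineer would, in place of code of your own. Each camera call takes 0.05 s, during which the arm holds its last target. There are 200 camera calls.

## Working session

There is one attempt and no reset: what is moved stays moved. The work goes in short steps, Python scripts to look and compute and a tool call to move; the robot and the scene stay as the last step left them, time stands still between calls to the robot, and variables do not carry over. Pictures are saved under pics/ and viewed, at most 14 in all, crops included, and the job is handed in when it is done.

Besides the shell and the picture viewer there is one more tool, called after "Request:" by a JSON object that holds its "op" and its "data", one argument or row to a line. move_arm: Moves the arm, as the interface text tells. Its arguments: {"type":"object","properties":{"deltas":{"type":"array","items":{"type":"number"}},"squeeze":{"type":"number"}},"required":["deltas"]}

```bash
mkdir -p pics; cat > h.py <<'E'
import numpy as np, cv2
from plant import robot
from scipy.spatial.transform import Rotation as Ro
def cam(n):
    p,d=robot.read_camera(n); return p,d,robot.camera_model(n)
def unproj(m,uv,z):
    return m["R"].T@(np.linalg.inv(m["K"])@np.array([uv[0],uv[1],1.])*z-m["t"])
def cloud(d,m):
    v,u=np.mgrid[:d.shape[0],:d.shape[1]]
    P=np.stack([u*d,v*d,d],-1)@np.linalg.inv(m["K"]).T
    return (P-m["t"])@m["R"]
def proj(m,X):
    c=m["K"]@(m["R"]@np.array(X)+m["t"]); return c[:2]/c[2]
def save(n,p): cv2.imwrite(f"pics/{n}.png",p[...,::-1])
E
python3 - <<'E'
from h import *
s=robot.read_state();print(s["tool_pos"],s["orientation"],s["force"])
ps=[]
for n in("top","scene"):
    p,d,m=cam(n);ps.append(p);C=cloud(d,m)
    np.savez(n,p=p,d=d,C=C)
    for l in["stand","pan","gate_tab","loop_left","loop_right","mark","mouth"]:
        for r in robot.recognise(n,l)[:2]:
            u,v=np.round(r["uv"]).astype(int)
            print(n,l,r["uv"],round(r["confidence"],2),C[v,u].round(3))
save("both",cv2.resize(np.vstack(ps),(450,600)) if 0 else cv2.resize(np.hstack(ps),(800,300)))
save("top",ps[0]);save("scene",ps[1])
E
```

```text
[0.25081192 0.54445418 0.22859903] [-6.72877526e-01 -3.06812813e+00  2.74188632e-03] [ 0.66059875 -0.22221145 -0.1241795 ]
top stand [250.3, 155.4] 0.9 [0.602 0.007 0.259]
top pan [303.2, 161.4] 0.94 [ 0.641 -0.185 -0.   ]
top pan [189.2, 225.6] 0.46 [0.405 0.205 0.026]
top gate_tab [260.3, 185.3] 0.61 [ 0.538 -0.03   0.099]
top loop_left [304.9, 164.5] 0.84 [ 0.627 -0.19   0.017]
top loop_left [317.4, 225.8] 0.71 [ 0.412 -0.231  0.009]
top loop_right [303.2, 158.5] 0.93 [ 0.65  -0.184  0.005]
top loop_right [252.0, 154.5] 0.49 [0.61  0.    0.235]
top mark [236.6, 144.3] 0.42 [0.697 0.049 0.005]
top mouth [249.8, 153.9] 0.78 [0.606 0.007 0.253]
top mouth [96.6, 176.2] 0.38 [0.555 0.491 0.122]
scene stand [116.6, 222.7] 0.74 [ 0.376 -0.455  0.003]
scene stand [258.8, 271.0] 0.58 [ 0.795 -0.043  0.211]
scene pan [198.5, 268.0] 0.64 [ 0.61  -0.196  0.011]
scene loop_left [201.4, 268.6] 0.77 [ 0.614 -0.187  0.008]
scene loop_left [412.1, 218.5] 0.27 [0.591 0.478 0.109]
scene loop_right [201.1, 272.2] 0.74 [ 0.623 -0.188  0.006]
```

View pics/top.png

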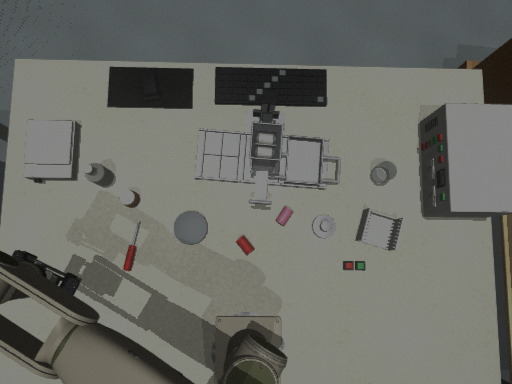

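View pics/scene.png

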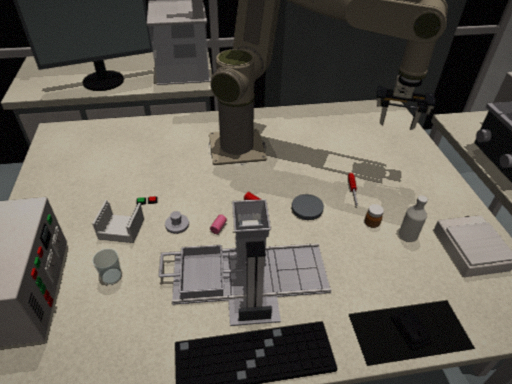

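The top view shows the stand at about (250,155), with the column behind it at (267,115). The pan is parked on the right (-y) at (303,161), its right loop is at (332,170), and the mark is on the left at about (223,155). The gate tab is at about (261,200). The only look-alikes are the pink canister (285,215) and the red one (245,245) lying on the bench, and neither is part of the job. Next I'll fit the stand frame.

```bash
python3 - <<'E'
from h import *
T=np.load("top.npz");C=T["C"];p=T["p"]
S=np.load("scene.npz")["C"]
def rect(P):
    r=cv2.minAreaRect(P.astype(np.float32));return np.round(r[0],4),np.round(r[1],4),round(r[2],2)
for nm,Q in(("top",C.reshape(-1,3)),("scene",S.reshape(-1,3))):
    def sel(x0,x1,y0,y1,z0,z1):
        return Q[(Q[:,0]>x0)&(Q[:,0]<x1)&(Q[:,1]>y0)&(Q[:,1]<y1)&(Q[:,2]>z0)&(Q[:,2]<z1)]
    for l,b in dict(rim=(.5,.68,-.08,.1,.245,.27),pan=(.5,.72,-.3,-.07,.036,.056),track=(.48,.75,-.3,.28,.009,.024),tab=(.38,.52,-.1,.06,.1,.15),tongue=(.38,.56,-.1,.06,.09,.105)).items():
        P=sel(*b)
        if len(P)>4: print(nm,l,len(P),rect(P[:,:2]),P.mean(0).round(4),P[:,2].max().round(3))
save("topc",cv2.resize(p[100:220,180:350],(800,565),interpolation=cv2.INTER_CUBIC))
E
```

```text
top rim 130 (array([ 0.6334, -0.037 ]), array([0.0888, 0.0866]), 86.1) [ 0.6175 -0.0211  0.2545] 0.262
top pan 450 (array([ 0.636, -0.19 ]), array([0.2264, 0.1645]), 86.16) [ 0.6251 -0.1999  0.0439] 0.055
top track 1216 (array([ 0.6146, -0.0102]), array([0.5209, 0.2612]), 88.93) [ 0.6365 -0.0666  0.0124] 0.024
top tab 101 (array([ 0.4965, -0.0298]), array([0.0699, 0.0446]), 86.9) [ 0.4861 -0.0298  0.1265] 0.143
top tongue 273 (array([ 0.5184, -0.0349]), array([0.0551, 0.0827]), 86.36) [ 0.5223 -0.0317  0.0977] 0.104
scene rim 213 (array([ 0.6318, -0.0389]), array([0.088, 0.086]), 83.97) [ 0.6085 -0.0262  0.2534] 0.262
scene pan 694 (array([ 0.6346, -0.1851]), array([0.2299, 0.1699]), 89.35) [ 0.6271 -0.1909  0.0446] 0.054
scene track 2174 (array([ 0.6232, -0.0382]), array([0.4672, 0.2579]), 81.51) [ 0.6497 -0.0919  0.0125] 0.024
```

View pics/topc.png

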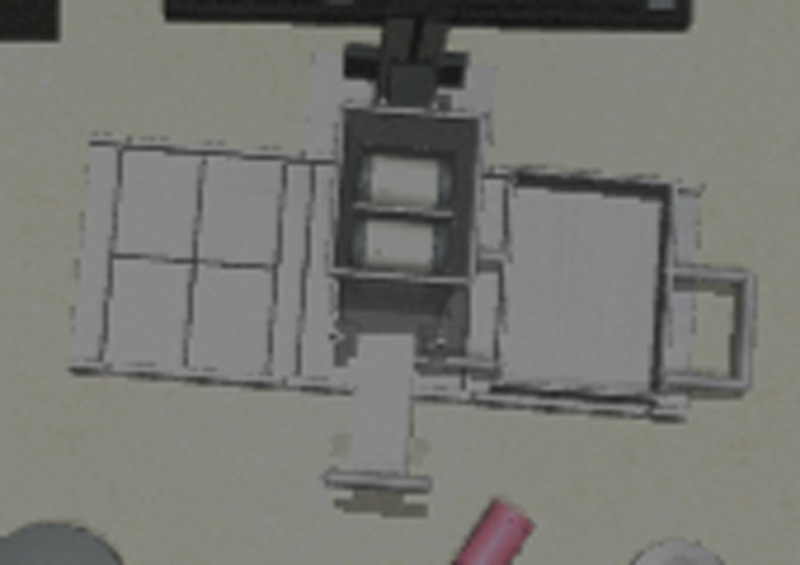

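The crop shows the mark cross at crop (194,261). The under-line at +61.5 mm runs from (312,163) to (298,385). The tab's top edge runs from (325,478) to (430,487), the pan is parked on the right, and its right loop bar runs from (745,272) to (740,390). I'll back-project these at their known heights.

```bash
python3 - <<'E'
from h import *
m=robot.camera_model("top")
def bp(c,z):
    u=(c[0]+.5)/800*170+180-.5; v=(c[1]+.5)/565*120+100-.5
    ray=m["R"].T@np.linalg.inv(m["K"])@np.array([u,v,1]); o=-m["R"].T@m["t"]
    return (o+ray*(z-o[2])/ray[2]).round(4)[:2]
L=dict(cross=(194,261,.006),mlt=(122,150,.006),mlb=(103,372,.006),mrt=(285,163,.006),mrb=(270,380,.006),ut=(312,163,.006),ub=(298,385,.006),tabL=(325,478,.14),tabR=(430,487,.14),barT=(745,272,.044),barB=(740,388,.044),panTR=(670,186,.046),panBR=(658,390,.046),
 rimTL=(346,108,.257),rimTR=(482,118,.257),rimBR=(470,282,.257),rimBL=(334,272,.257))
R={k:bp(v,v[2]) for k,v in L.items()}
for k,v in R.items():print(k,v)
d=lambda a,b:R[b]-R[a]
for a,b in(("mlb","mlt"),("mrb","mrt"),("ub","ut"),("barB","barT"),("panBR","panTR"),("rimBL","rimTL"),("rimBR","rimTR")):
    e=d(a,b);print(a,b,np.hypot(*e).round(3),np.degrees(np.arctan2(e[1],e[0])).round(2))
for a,b in(("tabR","tabL"),("rimTR","rimTL"),("rimBR","rimBL")):
    e=d(a,b);print(a,b,np.hypot(*e).round(3),np.degrees(np.arctan2(-e[0],e[1])).round(2))
print("mouth",sum(R[k] for k in R if k[:3]=="rim")/4,"tab",(R["tabL"]+R["tabR"])/2,"bar",(R["barT"]+R["barB"])/2)
E
```

```text
cross [0.6557 0.1045]
mlt [0.7395 0.1602]
mlb [0.5709 0.1697]
mrt [0.7319 0.038 ]
mrb [0.567  0.0464]
ut [0.7323 0.0178]
ub [0.5636 0.0257]
tabL [0.4797 0.0069]
tabR [ 0.4747 -0.0634]
barT [ 0.6464 -0.2992]
barB [ 0.5607 -0.2943]
panTR [ 0.7092 -0.2444]
panBR [ 0.5579 -0.2343]
rimTL [ 0.6997 -0.0012]
rimTR [ 0.6949 -0.0866]
rimBR [ 0.5901 -0.0795]
rimBL [0.5949 0.0049]
mlb mlt 0.169 -3.22
mrb mrt 0.165 -2.92
ub ut 0.169 -2.68
barB barT 0.086 -3.27
panBR panTR 0.152 -3.82
rimBL rimTL 0.105 -3.33
rimBR rimTR 0.105 -3.88
tabR tabL 0.07 -4.07
rimTR rimTL 0.086 -3.22
rimBR rimBL 0.085 -3.26
mouth [ 0.6449 -0.0406] tab [ 0.4772  -0.02825] bar [ 0.60355 -0.29675]
```

```bash
cat >> h.py <<'E'
O=np.array([.6445,-.040]);A=np.radians(-3.4)
ex=np.array([np.cos(A),np.sin(A)]);ey=np.array([-np.sin(A),np.cos(A)])
def loc(p): d=np.asarray(p)[:2]-O; return np.array([d@ex,d@ey,p[2]])
def goal(*pts):
    "stand-frame TCP goals -> tool-frame deltas"
    s=robot.read_state();R=Ro.from_rotvec(s["orientation"]).as_matrix()
    G=np.column_stack([np.r_[-ey,0],np.r_[ex,0],[0,0,-1]])
    G=G if np.linalg.det(G)>0 else np.column_stack([np.r_[ey,0],np.r_[ex,0],[0,0,-1]])
    print("now",loc(s["tool_pos"]).round(4),"F",np.round(s["force"],1),"t",s["t"],"turn",Ro.from_matrix(R.T@G).as_rotvec().round(3))
    for p in pts:
        w=np.r_[O+p[0]*ex+p[1]*ey,p[2]]
        print(p,(R.T@(w-s["tool_pos"])).round(4))
E
python3 -c "
from h import *
goal((-.015,-.30,.28),(-.015,-.30,.03))"
```

```text
now [-0.4274  0.5606  0.2297] F [-1.  -0.2  1.1] t 0.8 turn [ 0.    -0.     1.198]
(-0.015, -0.3, 0.28) [-0.6973 -0.6515 -0.0504]
(-0.015, -0.3, 0.03) [-0.6973 -0.6515  0.1996]
```

Request:
{"op": "move_arm", "data": {
  "deltas": [0, 0, -0.05, 0, 0, 0, 0, -0.06, -0.03, -0.05, 0, 0, 0.15, 0, -0.697, -0.65, -0.05, 0, 0, 1.198, 0, -0.697, -0.65, -0.05, 0, 0, 1.198, 0, -0.697, -0.65, -0.05, 0, 0, 1.198, 0, -0.697, -0.65, -0.05, 0, 0, 1.198, 0, -0.697, -0.65, -0.05, 0, 0, 1.198, 0, -0.697, -0.65, -0.05, 0, 0, 1.198, 0, -0.697, -0.65, -0.05, 0, 0, 1.198, 0, -0.697, -0.65, -0.05, 0, 0, 1.198, 0, -0.697, -0.65, -0.05, 0, 0, 1.198, 0, -0.697, -0.65, -0.05, 0, 0, 1.198, 0],
  "squeeze": 15
}}

```text
t: 2.3
tool_pos: [0.5159, -0.089, 0.28]
orientation: [2.286, 2.154, 0.001]
force: [-0.5, 0.1, 0.1]
opening: 0.0001
gripper_force: 0.0
```

```bash
python3 -c "
from h import *
goal((-.015,-.30,.28),(-.015,-.30,.03))"
```

```text
now [-0.1255 -0.0565  0.28  ] F [-0.5  0.1  0.1] t 2.3 turn [0.001 0.    0.   ]
(-0.015, -0.3, 0.28) [-2.435e-01  1.104e-01  1.000e-04]
(-0.015, -0.3, 0.03) [-0.2435  0.1102  0.2501]
```

Request:
{"op": "move_arm", "data": {
  "deltas": [-0.062, 0.028, 0, 0, 0, 0, 0, -0.124, 0.055, 0, 0, 0, 0, -0.186, 0.083, 0, 0, 0, 0, -0.244, 0.11, 0, 0, 0, 0, -0.244, 0.11, 0, 0, 0, 0, -0.244, 0.11, 0.06, 0, 0, 0, 0, -0.244, 0.11, 0.12, 0, 0, 0, 0, -0.244, 0.11, 0.17, 0, 0, 0, 0, -0.244, 0.11, 0.17, 0, 0, 0, 0]
}}

```text
$.deltas: bad value
```

```bash
python3 - <<'E'
from h import *
goal((-.015,-.30,.03))
p,d,m=cam("scene");save("s2",cv2.resize(p[180:340,130:350],(800,582),interpolation=cv2.INTER_CUBIC))
E
```

```text
now [-0.1255 -0.0565  0.28  ] F [-0.5  0.1  0.1] t 2.3 turn [0.001 0.    0.   ]
(-0.015, -0.3, 0.03) [-0.2435  0.1102  0.2501]
```

View pics/s2.png

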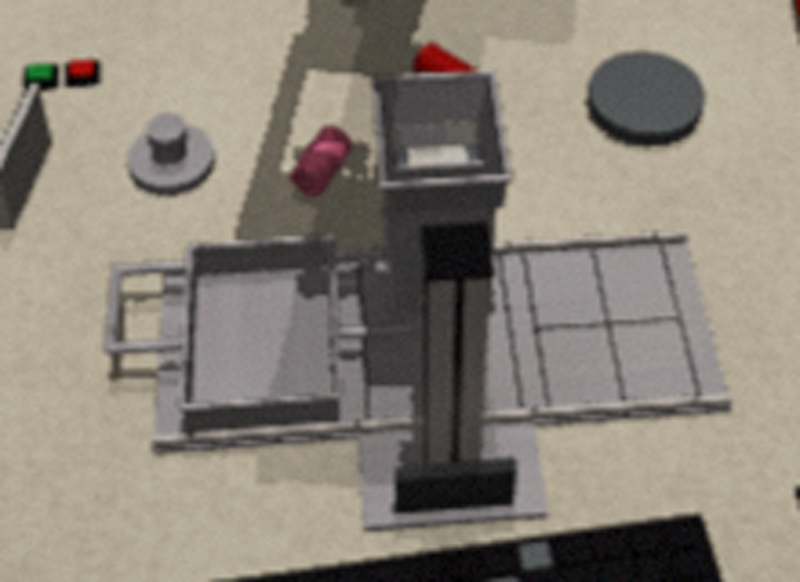

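That move was refused, so the arm hasn't moved. The crop shows the pan on the left of the picture with its loop bar at crop (112,310), and the track clear. I'll retry the move.

Request:
{"op": "move_arm", "data": {
  "deltas": [-0.062, 0.028, 0, 0, 0, 0, 0, -0.124, 0.055, 0, 0, 0, 0, 0, -0.186, 0.083, 0, 0, 0, 0, 0, -0.244, 0.11, 0, 0, 0, 0, 0, -0.244, 0.11, 0, 0, 0, 0, 0, -0.244, 0.11, 0.06, 0, 0, 0, 0, -0.244, 0.11, 0.12, 0, 0, 0, 0, -0.244, 0.11, 0.17, 0, 0, 0, 0, -0.244, 0.11, 0.17, 0, 0, 0, 0]
}}

```text
t: 3.48
tool_pos: [0.6073, -0.3346, 0.1035]
orientation: [-2.278, -2.148, 0.004]
force: [-0.7, 0.6, -0.2]
opening: 0.0004
gripper_force: 0.0
```

```bash
python3 - <<'E'
from h import *
goal((-.015,-.30,.03))
p,d,m=cam("wrist");save("w1",p)
E
```

```text
now [-0.0196 -0.2963  0.1035] F [-0.7  0.6 -0.2] t 3.475 turn [-0.009 -0.005  0.   ]
(-0.015, -0.3, 0.03) [-0.0041  0.0053  0.0734]
```

View pics/w1.png

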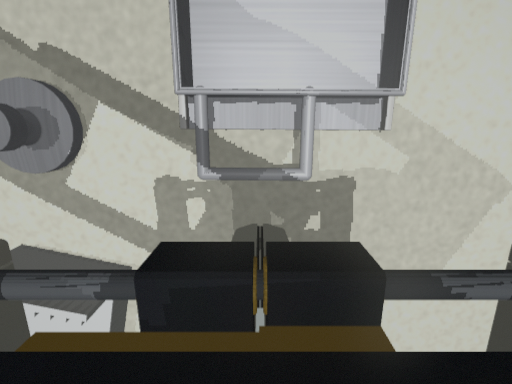

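The wrist view shows the loop bar ahead at (255,173), with the closed tips at about (262,240) outside it and clear. I'll descend and push.

Request:
{"op": "move_arm", "data": {
  "deltas": [-0.004, 0.005, 0.04, 0, 0, 0, 0, -0.004, 0.005, 0.073, 0, 0, 0, 0, -0.004, 0.005, 0.073, 0, 0, 0, 0, 0.008, 0.005, 0.073, 0, 0, 0, 0, 0.016, 0.005, 0.073, 0, 0, 0, 0, 0.024, 0.005, 0.073, 0, 0, 0, 0, 0.032, 0.005, 0.073, 0, 0, 0, 0, 0.04, 0.005, 0.073, 0, 0, 0, 0, 0.05, 0.005, 0.073, 0, 0, 0, 0, 0.06, 0.005, 0.073, 0, 0, 0, 0, 0.06, 0.005, 0.073, 0, 0, 0, 0]
}}

```text
t: 4.9
tool_pos: [0.6205, -0.2774, 0.0385]
orientation: [2.283, 2.154, 0.001]
force: [-0.2, -1.0, 1.1]
opening: 0.0002
gripper_force: 1.0
```

```bash
cat >> h.py <<'E'
def bar(n,sy,zt=.044):
    "y of the loop's outer bar, stand frame, from depth"
    p,d,m=cam(n);C=cloud(d,m);X=(C[...,:2]-O)@np.c_[ex,ey]
    k=(C[...,2]>.03)&(C[...,2]<.056)&(abs(X[...,0])<.075)&(abs(X[...,1])<.3)&(d>0)
    return p,X[k]
E
python3 - <<'E'
from h import *
goal((-.015,-.14,.03))
for n in("top","scene"):
    p,X=bar(n,-1);h,e=np.histogram(X[:,1],np.arange(-.3,.1,.01));print(n,dict(zip(e.round(2),h)))
E
```

```text
now [-0.0099 -0.2384  0.0385] F [-0.2 -1.   1.1] t 4.9 turn [0.003 0.002 0.001]
(-0.015, -0.14, 0.03) [ 0.0984 -0.005   0.0084]
top {np.float64(-0.3): np.int64(0), np.float64(-0.29): np.int64(0), np.float64(-0.28): np.int64(0), np.float64(-0.27): np.int64(0), np.float64(-0.26): np.int64(0), np.float64(-0.25): np.int64(0), np.float64(-0.24): np.int64(0), np.float64(-0.23): np.int64(7), np.float64(-0.22): np.int64(7), np.float64(-0.21): np.int64(1), np.float64(-0.2): np.int64(8), np.float64(-0.19): np.int64(8), np.float64(-0.18): np.int64(8), np.float64(-0.17): np.int64(68), np.float64(-0.16): np.int64(21), np.float64(-0.15): np.int64(0), np.float64(-0.14): np.int64(0), np.float64(-0.13): np.int64(0), np.float64(-0.12): np.int64(0), np.float64(-0.11): np.int64(0), np.float64(-0.1): np.int64(0), np.float64(-0.09): np.int64(0), np.float64(-0.08): np.int64(0), np.float64(-0.07): np.int64(0), np.float64(-0.06): np.int64(0), np.float64(-0.05): np.int64(14), np.float64(-0.04): np.int64(9), np.float64(-0.03): np.int64(7), np.float64(-0.02): np.int64(0), np.float64(-0.01): np.int64(0), np.floa
[... 819 characters left out ...]
4(0), np.float64(-0.13): np.int64(0), np.float64(-0.12): np.int64(1), np.float64(-0.11): np.int64(2), np.float64(-0.1): np.int64(2), np.float64(-0.09): np.int64(1), np.float64(-0.08): np.int64(1), np.float64(-0.07): np.int64(0), np.float64(-0.06): np.int64(2), np.float64(-0.05): np.int64(84), np.float64(-0.04): np.int64(9), np.float64(-0.03): np.int64(15), np.float64(-0.02): np.int64(4), np.float64(-0.01): np.int64(0), np.float64(0.0): np.int64(0), np.float64(0.01): np.int64(0), np.float64(0.02): np.int64(0), np.float64(0.03): np.int64(0), np.float64(0.04): np.int64(0), np.float64(0.05): np.int64(0), np.float64(0.06): np.int64(0), np.float64(0.07): np.int64(0), np.float64(0.08): np.int64(0)}
```

The pan is now near y = -0.106, and the finger leads its centre by about 132 mm. It needs about 105 mm more.

Request:
{"op": "move_arm", "data": {
  "deltas": [0.012, 0, 0.004, 0, 0, 0, 0, 0.024, 0, 0.004, 0, 0, 0, 0, 0.036, 0, 0.004, 0, 0, 0, 0, 0.048, 0, 0.004, 0, 0, 0, 0, 0.06, 0, 0.004, 0, 0, 0, 0, 0.07, 0, 0.004, 0, 0, 0, 0, 0.08, 0, 0.004, 0, 0, 0, 0, 0.088, 0, 0.004, 0, 0, 0, 0, 0.095, 0, 0.004, 0, 0, 0, 0, 0.1, 0, 0.004, 0, 0, 0, 0, 0.103, 0, 0.004, 0, 0, 0, 0, 0.103, 0, 0.004, 0, 0, 0, 0]
}}

```text
t: 6.5
tool_pos: [0.6256, -0.1749, 0.033]
orientation: [2.286, 2.154, -0.0]
force: [-0.1, -3.6, 2.0]
opening: 0.0004
gripper_force: 2.1
```

```bash
python3 - <<'E'
from h import *
goal((-.165,-.2,.28))
for n in("top","scene"):
    p,X=bar(n,-1);h,e=np.histogram(X[:,1],np.arange(-.15,.15,.005));print(n,{float(round(a,3)):int(b) for a,b in zip(e,h) if b>3})
    if n=="scene":save("s3",cv2.resize(p[180:340,130:350],(800,582),interpolation=cv2.INTER_CUBIC))
E
```

```text
now [-0.0109 -0.1358  0.033 ] F [-0.1 -3.6  2. ] t 6.5 turn [0.001 0.001 0.   ]
(-0.165, -0.2, 0.28) [-0.0643 -0.154  -0.2471]
top {-0.125: 8, -0.11: 6, -0.1: 4, -0.095: 4, -0.08: 6, -0.07: 6, -0.065: 15, -0.06: 23, 0.055: 44, 0.06: 24, 0.065: 10, 0.07: 7, 0.075: 10, 0.08: 6, 0.085: 12, 0.09: 6, 0.095: 8, 0.1: 8, 0.105: 10, 0.11: 10, 0.115: 37, 0.12: 35}
scene {-0.105: 8, -0.1: 10, -0.095: 12, -0.09: 10, -0.085: 12, -0.08: 15, -0.075: 11, -0.07: 22, -0.065: 56, 0.05: 53, 0.055: 43, 0.06: 9, 0.065: 13, 0.07: 11, 0.075: 12, 0.08: 12, 0.085: 14, 0.09: 10, 0.095: 8, 0.1: 12, 0.105: 7, 0.11: 38, 0.115: 35, 0.12: 10}
```

View pics/s3.png

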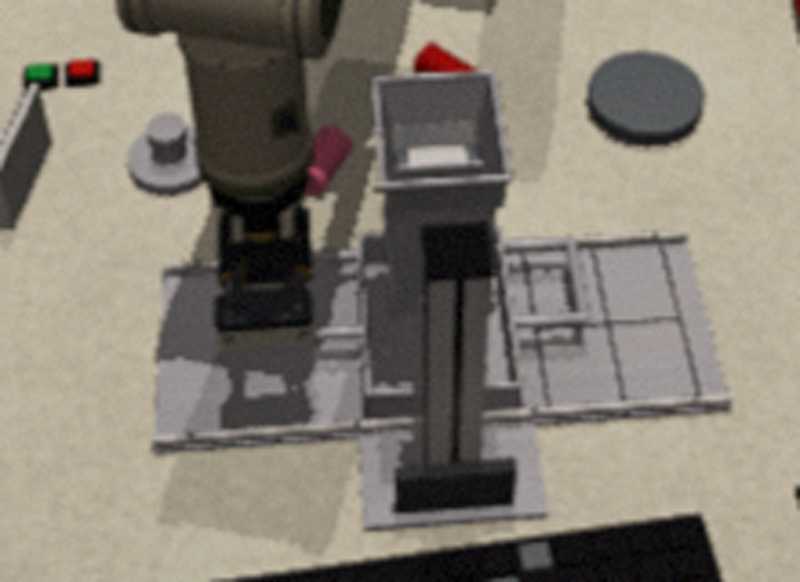

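The pan now sits under the hopper at about y = -2 mm, with its left loop at crop (575,285). I'll retract and go to the gate tab.

Request:
{"op": "move_arm", "data": {
  "deltas": [-0.03, 0, 0, 0, 0, 0, 0, -0.04, 0, -0.05, 0, 0, 0, 0, -0.04, -0.03, -0.11, 0, 0, 0, 0.43, -0.04, -0.08, -0.15, 0, 0, 0, 0.43, -0.04, -0.135, -0.19, 0, 0, 0, 0.43, 0, -0.156, -0.227, 0, 0, 0, 0.43, 0.06, -0.156, -0.227, 0, 0, 0, 0.43, 0.115, -0.156, -0.227, 0, 0, 0, 0.43, 0.138, -0.156, -0.227, 0, 0, 0, 0.43, 0.138, -0.156, -0.227, 0, 0, 0, 0.43, 0.138, -0.156, -0.227, 0, 0, 0, 0.43]
}}

```text
t: 7.98
tool_pos: [0.4775, -0.0277, 0.2591]
orientation: [-2.285, -2.155, 0.001]
force: [0.3, -0.2, -0.4]
opening: 0.0398
gripper_force: 0.0
```

```bash
python3 - <<'E'
from h import *
goal((-.167,.002,.118))
print(robot.read_state()["opening"])
p,d=robot.read_camera("wrist");save("w2",p)
E
```

```text
now [-0.1675  0.0023  0.2591] F [ 0.3 -0.2 -0.4] t 7.975 turn [-0.001 -0.     0.001]
(-0.167, 0.002, 0.118) [-0.0004  0.0006  0.1411]
0.03983988174262071
```

View pics/w2.png

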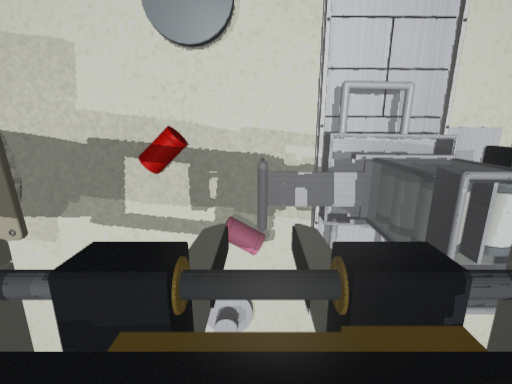

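The tab shows at column 263, centred between the fingers (about 225 and 300). I'll descend and pinch it.

Request:
{"op": "move_arm", "data": {
  "deltas": [0, 0, 0.06, 0, 0, 0, 0.43, 0, 0, 0.11, 0, 0, 0, 0.43, 0, 0, 0.135, 0, 0, 0, 0.43, 0, 0, 0.141, 0, 0, 0, 0.43, 0, 0, 0.141, 0, 0, 0, 0.43, 0, 0, 0.141, 0, 0, 0, 0, 0, 0, 0.141, 0, 0, 0, 0, 0, 0, 0.141, 0, 0, 0, 0, 0, 0, 0.141, 0, 0, 0, 0, 0, 0, 0.141, 0, 0, 0, 0],
  "squeeze": 15
}}

```text
t: 9.28
tool_pos: [0.4784, -0.0276, 0.1192]
orientation: [2.285, 2.154, 0.001]
force: [0.7, -0.1, 3.1]
opening: 0.0094
gripper_force: 15.0
```

Gripped on the roll. I'll pull 53 mm.

Request:
{"op": "move_arm", "data": {
  "deltas": [0, -0.008, 0, 0, 0, 0, 0, 0, -0.016, 0, 0, 0, 0, 0, 0, -0.024, 0, 0, 0, 0, 0, 0, -0.032, 0, 0, 0, 0, 0, 0, -0.04, 0, 0, 0, 0, 0, 0, -0.047, 0, 0, 0, 0, 0, 0, -0.053, 0, 0, 0, 0, 0, 0, -0.053, 0, 0, 0, 0, 0, 0, -0.053, 0, 0, 0, 0, 0, 0, -0.053, 0, 0, 0, 0, 0, 0, -0.053, 0, 0, 0, 0, 0, 0, -0.053, 0, 0, 0, 0, 0]
}}

```text
t: 10.78
tool_pos: [0.4245, -0.024, 0.1191]
orientation: [-2.285, -2.155, -0.0]
force: [-1.5, 3.8, 8.5]
opening: 0.0092
gripper_force: 15.0
```

```bash
python3 - <<'E'
from h import *
goal();print(robot.read_state()["opening"])
ps=[]
for n in("scene","top"):
    p,d,m=cam(n);C=cloud(d,m);X=(C[...,:2]-O)@np.c_[ex,ey]
    ps.append(p)
    k=(C[...,2]>.11)&(C[...,2]<.25)&(abs(X[...,0])<.044)&(abs(X[...,1])<.03)
    print(n,[(s,np.c_[X[k&(np.sign(X[...,0])==s)],C[k&(np.sign(X[...,0])==s)][:,2]].mean(0).round(3)) for s in(-1,1)])
a=cv2.resize(ps[0][180:340,130:350],(400,291),interpolation=cv2.INTER_CUBIC)
b=cv2.resize(ps[1][90:220,190:340],(400,291),interpolation=cv2.INTER_CUBIC)
save("s4",cv2.resize(np.hstack([a,b]),(800,291)))
E
```

```text
now [-0.2206  0.0029  0.1191] F [-1.5  3.8  8.5] t 10.775 turn [-0.    -0.001  0.001]
0.009179945233945613
scene [(-1, array([-0.032,  0.   ,  0.21 ])), (1, array([ 0.023, -0.005,  0.198]))]
top [(-1, array([-0.027,  0.   ,  0.188])), (1, array([ 0.034, -0.001,  0.176]))]
```

View pics/s4.png

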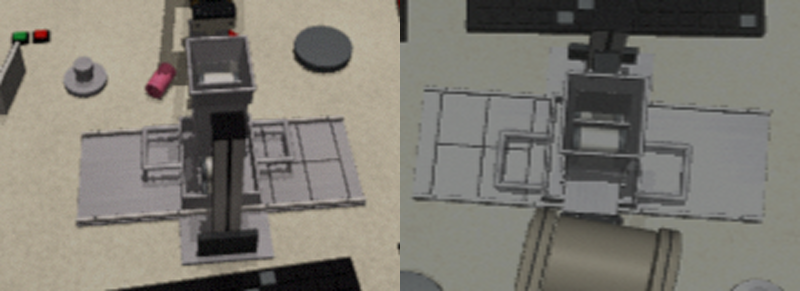

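The rear bay is empty in the top view at crop (600,115), while the front canister is still there at (600,138). White shows in the pan at (210,168). I'll check how the canisters lie before shutting the gate.

```bash
python3 - <<'E'
from h import *
p,d,m=cam("scene");C=cloud(d,m);X=(C[...,:2]-O)@np.c_[ex,ey]
k=(C[...,2]>.012)&(C[...,2]<.092)&(abs(X[...,0])<.074)&(abs(X[...,1])<.054)&(d>0)
z=C[k][:,2];print(k.sum(),np.histogram(z,np.arange(.01,.1,.01))[0])
for r,q in zip(np.c_[X[k],z].round(3)[::6],p[k][::6]):print(r,q)
for r in robot.recognise("scene","rear0"):
    u,v=np.round(r["uv"]).astype(int);print(r,loc(C[v,u]).round(3))
save("s5",cv2.resize(p[230:310,200:300],(750,600),interpolation=cv2.INTER_CUBIC))
E
```

```text
209 [51 24 39 91  1  0  0  0]
[-0.061  0.054  0.048] [65 63 62]
[-0.034  0.054  0.048] [56 53 53]
[-0.027  0.053  0.038] [55 53 52]
[-0.023  0.053  0.023] [59 58 59]
[-0.002  0.053  0.04 ] [64 65 63]
[0.    0.053 0.033] [53 52 50]
[ 0.002 -0.019  0.04 ] [108 102  98]
[ 0.043 -0.042  0.091] [54 51 53]
[ 0.01  -0.017  0.045] [146 142 134]
[ 0.013 -0.032  0.045] [54 53 54]
[-0.004  0.048  0.013] [143 136 138]
[ 0.02  -0.021  0.049] [179 173 167]
[ 0.019 -0.029  0.044] [67 66 70]
[0.023 0.053 0.039] [57 54 55]
[ 0.022 -0.021  0.042] [156 151 143]
[ 0.026 -0.03   0.044] [65 65 65]
[0.013 0.049 0.016] [143 138 138]
[ 0.025 -0.027  0.037] [64 66 64]
[ 0.011 -0.035  0.014] [77 73 74]
[ 0.028 -0.018  0.035] [127 122 116]
[ 0.03  -0.027  0.034] [51 52 52]
[ 0.015 -0.053  0.013] [80 74 74]
[ 0.03  -0.022  0.028] [72 71 68]
[ 0.035 -0.031  0.032] [39 35 37]
[0.03  0.05  0.015] [111 105 107]
[0.033 0.053 0.013] [92 88 86]
[ 0.05  -0.023  0.042] [50 50 46]
[ 0.031 -0.034  0.012] [89 87 90]
[0.039 0.046 0.013] [143 138 137]
[ 0.061 -0.027  0.047] [71 73 71]
[ 0.062 -0.033  0.046] [63 65 64]
[0.069 0.053 0.044] [70 67 66]
[0.056 0.053 0.021] [67 65 63]
[ 0.067 -0.025  0.042] [74 73 69]
[ 0.068 -0.033  0.04 ] [50 53 51]
```

View pics/s5.png

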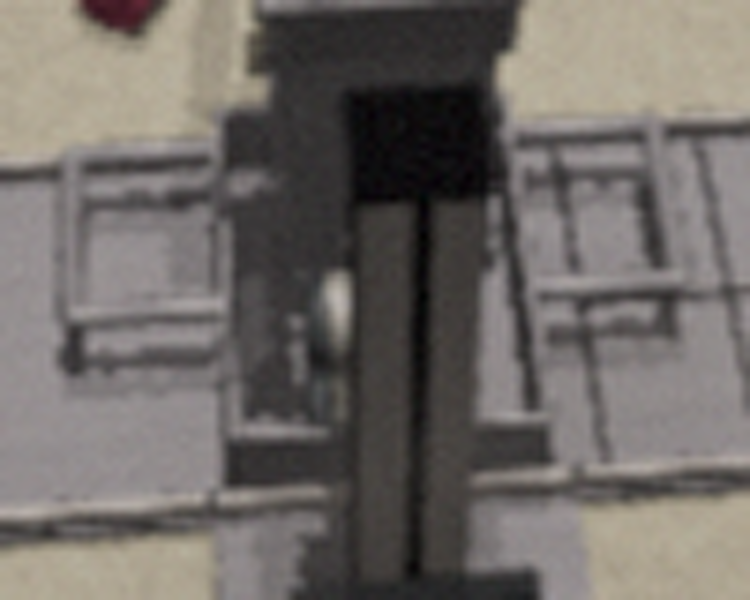

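The canisters lie low, with no points above about 50 mm inside the pan and ends showing at x of about 0.02 and 0.06, so all three have settled in it. I'll push the gate shut against its stop.

Request:
{"op": "move_arm", "data": {
  "deltas": [0, 0.008, 0, 0, 0, 0, 0, 0, 0.016, 0, 0, 0, 0, 0, 0, 0.024, 0, 0, 0, 0, 0, 0, 0.032, 0, 0, 0, 0, 0, 0, 0.04, 0, 0, 0, 0, 0, 0, 0.046, 0, 0, 0, 0, 0, 0, 0.05, 0, 0, 0, 0, 0, 0, 0.053, 0, 0, 0, 0, 0, 0, 0.055, 0, 0, 0, 0, 0, 0, 0.056, 0, 0, 0, 0, 0, 0, 0.057, 0, 0, 0, 0, 0, 0, 0.057, 0, 0, 0, 0, 0]
}}

```text
t: 12.48
tool_pos: [0.4809, -0.0278, 0.1191]
orientation: [-2.285, -2.154, 0.002]
force: [-2.9, 0.9, 10.1]
opening: 0.0094
gripper_force: 15.0
```

```bash
python3 -c "
from h import *
goal()"
```

```text
now [-0.164   0.0025  0.1191] F [-2.9  0.9 10.1] t 12.475 turn [-0.002  0.     0.   ]
```

Request:
{"op": "move_arm", "data": {
  "deltas": [0, 0.001, 0, 0, 0, 0, 0, 0, 0.002, 0, 0, 0, 0, 0, 0, 0.003, 0, 0, 0, 0, 0, 0, 0.003, 0, 0, 0, 0, 0, 0, 0.003, 0, 0, 0, 0, 0]
}}

```text
t: 13.1
tool_pos: [0.482, -0.0278, 0.119]
orientation: [-2.283, -2.152, 0.006]
force: [-14.1, 2.0, 17.9]
opening: 0.0097
gripper_force: 15.0
```

Contact with the stop: the force rose to 14 N. I'll release, rise, and head for the gap inside the left loop.

Request:
{"op": "move_arm", "data": {
  "deltas": [0, 0, 0, 0, 0, 0, 0.43, 0, 0, 0, 0, 0, 0, 0.43, 0, 0, 0, 0, 0, 0, 0.43, 0, 0, 0, 0, 0, 0, 0.43, 0, 0, -0.05, 0, 0, 0, 0.43, 0, 0, -0.105, 0, 0, 0, 0.43, 0.03, 0, -0.141, 0, 0, 0, 0, 0.09, 0, -0.141, 0, 0, 0, 0, 0.13, 0.04, -0.141, 0, 0, 0, 0, 0.13, 0.1, -0.141, 0, 0, 0, 0, 0.12, 0.139, -0.141, 0, 0, 0, 0, 0.12, 0.139, -0.141, 0, 0, 0, 0]
}}

```text
t: 14.6
tool_pos: [0.6319, 0.0828, 0.2574]
orientation: [-2.286, -2.153, 0.004]
force: [-0.1, -0.6, -0.2]
opening: 0.0004
gripper_force: 0.0
```

```bash
python3 - <<'E'
from h import *
goal((-.025,.097,.08),(-.025,.097,.033))
print(robot.read_state()["opening"])
p,d=robot.read_camera("wrist");save("w3",p)
# gate & tab
p,d,m=cam("top");C=cloud(d,m);X=(C[...,:2]-O)@np.c_[ex,ey]
k=(C[...,2]>.125)&(C[...,2]<.15)&(X[...,0]<-.1)&(X[...,0]>-.24)&(abs(X[...,1])<.03);print("tab",X[k].mean(0),k.sum())
k=(C[...,2]>.03)&(C[...,2]<.056)&(X[...,0]<.05)&(X[...,0]>-.06)&(d>0)
print(np.histogram(X[k][:,1],np.arange(-.14,.14,.01)))
E
```

```text
now [-0.0199  0.1219  0.2574] F [-0.1 -0.6 -0.2] t 14.6 turn [-0.003  0.001 -0.001]
(-0.025, 0.097, 0.08) [-0.0248 -0.0046  0.1774]
(-0.025, 0.097, 0.033) [-0.0247 -0.0045  0.2244]
0.0004083683734121533
tab [-0.16385249 -0.0006428 ] 59
(array([ 0, 32, 39, 10,  8,  8,  9, 18, 18,  0,  0,  8,  0,  0,  0,  0, 17,
        0,  0,  0,  0,  5, 11,  9,  4,  5,  1,  0]), array([-1.40000000e-01, -1.30000000e-01, -1.20000000e-01, -1.10000000e-01,
       -1.00000000e-01, -9.00000000e-02, -8.00000000e-02, -7.00000000e-02,
       -6.00000000e-02, -5.00000000e-02, -4.00000000e-02, -3.00000000e-02,
       -2.00000000e-02, -1.00000000e-02,  1.11022302e-16,  1.00000000e-02,
        2.00000000e-02,  3.00000000e-02,  4.00000000e-02,  5.00000000e-02,
        6.00000000e-02,  7.00000000e-02,  8.00000000e-02,  9.00000000e-02,
        1.00000000e-01,  1.10000000e-01,  1.20000000e-01,  1.30000000e-01,
        1.40000000e-01]))
```

View pics/w3.png

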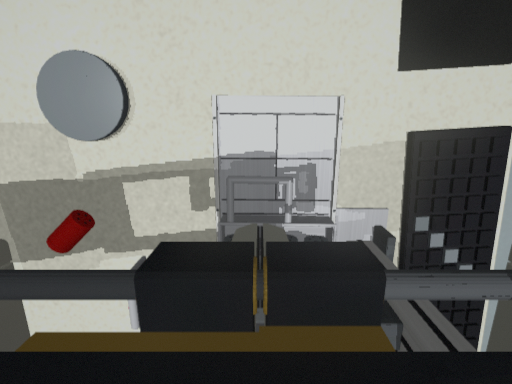

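The loop is centred at column 262, in line with the tips, and the tab measures -0.164, which is shut. I'll descend into the loop.

Request:
{"op": "move_arm", "data": {
  "deltas": [-0.025, -0.004, 0.05, 0, 0, 0, 0, -0.025, -0.004, 0.11, 0, 0, 0, 0, -0.025, -0.004, 0.165, 0, 0, 0, 0, -0.025, -0.004, 0.19, 0, 0, 0, 0, -0.025, -0.004, 0.21, 0, 0, 0, 0, -0.025, -0.004, 0.222, 0, 0, 0, 0, -0.025, -0.004, 0.222, 0, 0, 0, 0]
}}

```text
t: 15.58
tool_pos: [0.625, 0.0591, 0.0377]
orientation: [-2.286, -2.155, 0.0]
force: [-0.1, -0.0, -0.0]
opening: 0.0004
gripper_force: 0.0
```

```bash
python3 - <<'E'
from h import *
goal()
p,d,m=cam("scene");save("s6",cv2.resize(p[200:320,170:330],(800,600),interpolation=cv2.INTER_CUBIC))
E
```

```text
now [-0.0253  0.0977  0.0377] F [-0.1 -0.  -0. ] t 15.575 turn [-0. -0.  0.]
```

View pics/s6.png

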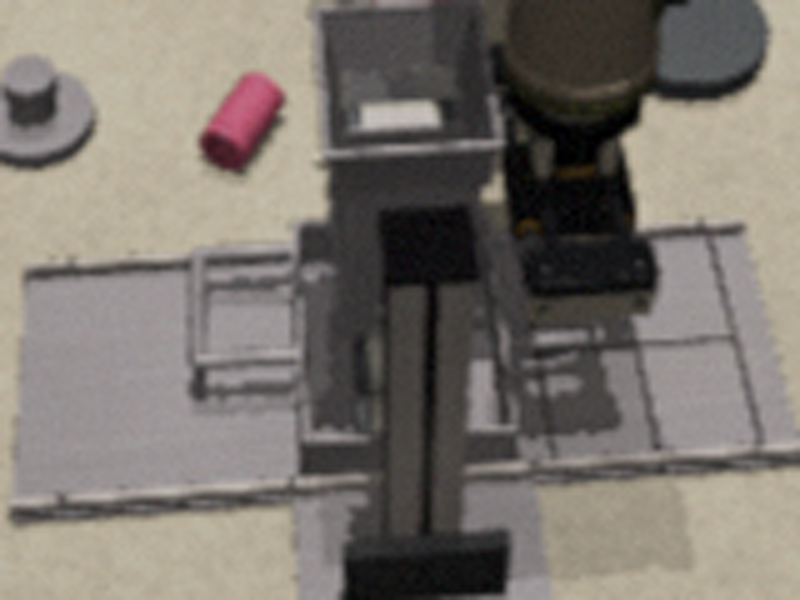

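The gripper is down inside the left loop with no contact force, and the pan is still under the hopper. I'll pull toward the mark.

Request:
{"op": "move_arm", "data": {
  "deltas": [0.004, 0.003, 0.004, 0, 0, 0, 0, 0.01, 0.003, 0.004, 0, 0, 0, 0, 0.018, 0.003, 0.004, 0, 0, 0, 0, 0.028, 0.003, 0.004, 0, 0, 0, 0, 0.038, 0.003, 0.004, 0, 0, 0, 0, 0.048, 0.003, 0.004, 0, 0, 0, 0, 0.058, 0.003, 0.004, 0, 0, 0, 0, 0.068, 0.003, 0.004, 0, 0, 0, 0, 0.076, 0.003, 0.004, 0, 0, 0, 0, 0.082, 0.003, 0.004, 0, 0, 0, 0, 0.085, 0.003, 0.004, 0, 0, 0, 0, 0.085, 0.003, 0.004, 0, 0, 0, 0]
}}

```text
t: 17.12
tool_pos: [0.6338, 0.1436, 0.0344]
orientation: [2.285, 2.154, 0.001]
force: [0.7, -3.4, 1.9]
opening: 0.0006
gripper_force: 1.8
```

Request:
{"op": "move_arm", "data": {
  "deltas": [0.006, 0, 0, 0, 0, 0, 0, 0.014, 0, 0, 0, 0, 0, 0, 0.024, 0, 0, 0, 0, 0, 0, 0.034, 0, 0, 0, 0, 0, 0, 0.044, 0, 0, 0, 0, 0, 0, 0.052, 0, 0, 0, 0, 0, 0, 0.058, 0, 0, 0, 0, 0, 0, 0.062, 0, 0, 0, 0, 0, 0, 0.064, 0, 0, 0, 0, 0, 0, 0.064, 0, 0, 0, 0, 0, 0]
}}

```text
t: 18.38
tool_pos: [0.6371, 0.2073, 0.0339]
orientation: [2.286, 2.155, -0.0]
force: [-1.2, -4.5, 3.7]
opening: 0.0007
gripper_force: 2.3
```

```bash
python3 - <<'E'
from h import *
goal()
for n in("top","scene"):
    p,d,m=cam(n);C=cloud(d,m);X=(C[...,:2]-O)@np.c_[ex,ey]
    k=(C[...,2]>.038)&(C[...,2]<.053)&(abs(X[...,0])<.075)&(abs(X[...,1])<.3)&(d>0)
    h,e=np.histogram(X[k][:,1],np.arange(0,.3,.005));print(n,{float(round(a,3)):int(b) for a,b in zip(e,h) if b>2})
E
```

```text
now [-0.022   0.2464  0.0339] F [-1.2 -4.5  3.7] t 18.375 turn [0. 0. 0.]
top {0.02: 11, 0.025: 9, 0.03: 5, 0.035: 3, 0.04: 5, 0.045: 7, 0.05: 8, 0.055: 7, 0.06: 8, 0.065: 8, 0.07: 8, 0.075: 17, 0.08: 52, 0.085: 6, 0.11: 19, 0.115: 35, 0.12: 30, 0.125: 28, 0.13: 33, 0.135: 30, 0.14: 38, 0.145: 26, 0.15: 31, 0.155: 27, 0.16: 36, 0.165: 21, 0.17: 17, 0.195: 18, 0.2: 16, 0.215: 3, 0.22: 3, 0.235: 3, 0.245: 5, 0.25: 3, 0.255: 5, 0.26: 6}
scene {0.035: 3, 0.04: 4, 0.045: 5, 0.05: 10, 0.055: 8, 0.06: 12, 0.065: 13, 0.07: 9, 0.075: 56, 0.08: 16, 0.105: 15, 0.11: 39, 0.115: 36, 0.12: 41, 0.125: 33, 0.13: 40, 0.135: 36, 0.14: 38, 0.145: 38, 0.15: 38, 0.155: 33, 0.16: 41, 0.165: 26, 0.19: 25, 0.195: 72, 0.2: 9, 0.205: 11, 0.21: 10, 0.215: 9, 0.22: 11, 0.225: 11, 0.23: 9, 0.235: 14, 0.24: 5, 0.245: 5, 0.25: 5, 0.255: 5}
```

The pan is at about y = 0.139 and the mark at about 0.1445, so I'll go 5 mm more, back off and rise.

Request:
{"op": "move_arm", "data": {
  "deltas": [0.002, 0, 0, 0, 0, 0, 0, 0.004, 0, 0, 0, 0, 0, 0, 0.005, 0, 0, 0, 0, 0, 0, 0.005, 0, 0, 0, 0, 0, 0, -0.008, 0, 0, 0, 0, 0, 0, -0.012, 0, 0, 0, 0, 0, 0, -0.012, 0, -0.05, 0, 0, 0, 0, -0.012, 0, -0.11, 0, 0, 0, 0, 0.03, -0.02, -0.17, 0, 0, 0, 0, 0.09, -0.05, -0.2, 0, 0, 0, 0, 0.15, -0.08, -0.2, 0, 0, 0, 0, 0.15, -0.08, -0.2, 0, 0, 0, 0]
}}

```text
t: 19.98
tool_pos: [0.5644, 0.3653, 0.2349]
orientation: [-2.282, -2.158, -0.003]
force: [0.5, -0.6, -0.5]
opening: 0.0006
gripper_force: 0.0
```

```bash
python3 - <<'E'
from h import *
goal()
for n in("top","scene"):
    p,d,m=cam(n);C=cloud(d,m);X=(C[...,:2]-O)@np.c_[ex,ey]
    k=(C[...,2]>.038)&(C[...,2]<.053)&(abs(X[...,0])<.075)&(abs(X[...,1])<.3)&(d>0)
    h,e=np.histogram(X[k][:,1],np.arange(0,.3,.005));print(n,{float(round(a,3)):int(b) for a,b in zip(e,h) if b>20})
    k=(C[...,2]>.125)&(C[...,2]<.15)&(X[...,0]<-.1)&(X[...,0]>-.24)&(abs(X[...,1])<.03);print("tab",X[k].mean(0))
    if n=="top":save("t7",cv2.resize(p[100:220,180:350],(800,565),interpolation=cv2.INTER_CUBIC))
E
```

```text
now [-0.104   0.3998  0.2349] F [ 0.5 -0.6 -0.5] t 19.975 turn [ 0.001 -0.002  0.003]
top {0.085: 51, 0.115: 22, 0.12: 28, 0.125: 29, 0.13: 30, 0.135: 27, 0.14: 28, 0.145: 23, 0.15: 33, 0.155: 29, 0.16: 30, 0.165: 26, 0.17: 36, 0.2: 37, 0.205: 38, 0.26: 29, 0.265: 36}
tab [-1.63717059e-01  5.41153518e-05]
scene {0.08: 60, 0.115: 39, 0.12: 38, 0.125: 37, 0.13: 40, 0.135: 39, 0.14: 36, 0.145: 38, 0.15: 35, 0.155: 37, 0.16: 32, 0.165: 45, 0.195: 35, 0.2: 63, 0.255: 29, 0.26: 36}
tab [nan nan]<stdin>:7: RuntimeWarning: Mean of empty slice.
  ret = um.true_divide(
```

View pics/t7.png

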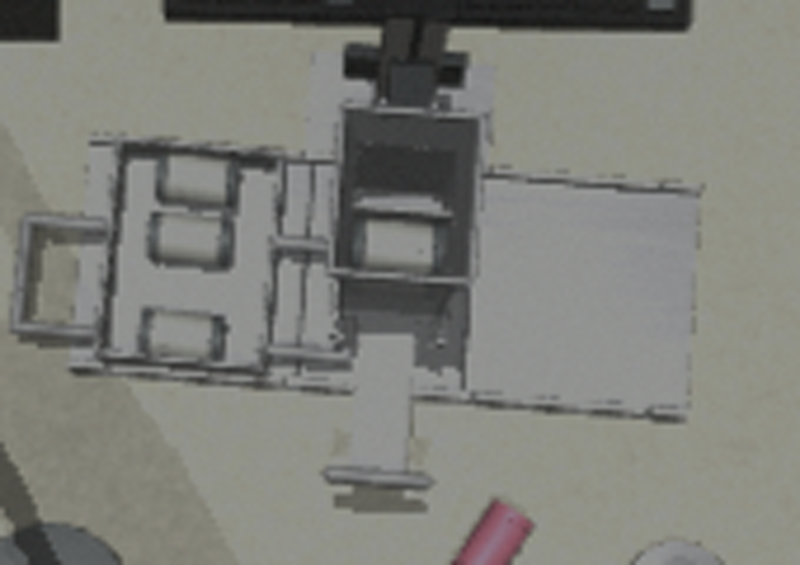

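The pan covers the mark, with crop edges at (110–282, 145–365) against the mark lines at about (112–278). Three canisters lie in it at (197,180), (190,240) and (185,335). The front canister is still in the hopper, and the gate is shut with the tab at -0.164. I'll hand the job in.

```bash
python3 -c "
from plant import robot
print(robot.close_job())"
```

```text
the job is handed in; nothing more can be done
None
```

I handed the job in at about 20 s on the robot clock. In the last picture the pan is within a few millimetres of the marked place with its three canisters, the gate is shut, and the front bay still holds its canisters; no verdict came back.

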